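# Clear the board holder, then hold its spring jaw open at the mark

## Robot

A 6-joint arm with a two-finger parallel gripper is mounted at the origin on the work surface. World frame = base frame: x ahead of the robot, y to its left, z up, the work surface at z = 0. Lengths are in m, angles in rad, forces in N, time in s.
With the tool pointing down it reaches from about 0.375 to 0.9 m from the base axis. Payload 3.1 kg.
Tool frame: the origin (TCP) lies on the centre line of the jaws, within the pads' length; the fingertips stand 22 mm ahead of it and the grasp point (between the pads) lies 3 mm ahead of it; z points along the fingers, y is the line along which they close (so a half turn about z gives the same grasp; the last joint's range is limited). The gripper opens to 85 mm and grips with 20 to 120 N. Pads are 22 mm wide; open, the fingers measure 114 mm over their backs; the gripper's body (76 mm by 85 mm) begins 54 mm behind the grasp point. The pads swing forward as they close: fully open they stand 13 mm farther back than shut.
Start: joints at [1.157, 0.527, 1.433, -0, 1.181, -0.178], TCP at [0.145, 0.608, 0.229] pointing down, gripper open.
Joint ranges: [-3.08, 3.08], [-0.75, 2.2], [0.22, 2.44], [-1.43, 4.57], [0, 2.65], [-2.85, 2.85]. Speed limits (rad/s): [2.79, 2.79, 3.14, 3.14, 3.14, 3.14].

## Interface

Orientations are given as a unit quaternion [x, y, z, w].
In Python, from station import sense, eyes, job gives the robot as it stands.
- The arm moves only by the tool shift_gripper, called after ">>>" by a JSON object that holds its "fn" and its "kwargs". Schema: {"type":"object","properties":{"plan":{"type":"array","items":{"type":"number"},"minItems":5,"maxItems":100},"force":{"type":"number"},"only":{"type":"string"},"quiet":{"type":"boolean"},"lines":{"type":"string"}},"required":["plan"],"additionalProperties":false}. plan is one flat list of numbers that holds 1 to 20 rows one after another, with no inner brackets; each row has 5 numbers: dx, dy, dz in normalised numbers (1 is 0.8 m), then a turn about the tool's z in a scale on which 1.0 is 180 degrees, then the opening from 0.0 (shut) to 1.0 (fully open); each row is the pose to reach, as a shift and turn from the pose commanded when the call began, along the tool's axes at that moment; what a row does not reach only later rows make up. A row lasts 1/10 s, in which the tool goes at most 0.05 m and 0.15 rad, less where a joint would pass 70% of its speed; a pose out of reach is approached as far as the arm can. The fingers move at their own pace and stop on an object; force is the grip in N (left out, the last holds). Time passes only in rows, so rows that do not move let the fingers close. The tool returns the time, the measured TCP pose, the force, the opening and the grip force at its end. only (a regular expression) keeps the lines of the reply that match it, lines (a string "A,B") keeps lines A to B, and quiet returns only ok. Shift and turn numbers lie between -1 and 1, and a call with a number outside is refused. Input that does not fit is refused with a message, and nothing moves.
- sense(): the state, without advancing time (a new reading comes with each control period).
- eyes.snapshot(name): name is "scene" or "top" or "wrist"; returns a dict with "pixels" (400x640x3 uint8, red, green, blue), "range_z" (400x640 float32, m along the optical axis (not along the pixel's ray), 0 where there is no reading), "fov_y" (degrees; the focal length in pixels is half the picture's height over the tangent of half this angle, whatever the lens; pixels are square), "cx", "cy" (the principal point, pixels), "R" (3x3) and "t" (3): a world point X has camera coordinates R X + t; the wrist camera has in their place "hand_eye" (4x4, takes a point from camera to tool coordinates, whose origin is the TCP and whose axes are the flange's). Camera axes: x right, y down, z forward; pixel columns grow to the right and rows downward; lengths in m; the calibration is good to about 2 mm. A picture is of the moment at which its call begins: read the wrist's pose just before it.
- job.sign_off(): hands the job in; it is judged then, once.
The state is a dict: "t": time; "q": joint angles; "qd": joint speeds; "tau": joint torques, N m; "tcp_pos": TCP position; "tool_rot": TCP orientation; "force": force on the tool from outside, world axes, zero at the start; "ft_torque": the same for the moment, N m; "finger_gap": opening from 0.0 (shut) to 1.0 (fully open); "gripper_force": force on a finger pad.
Only numpy, scipy, OpenCV 4.12 (cv2) and the standard library are available. Lean on these libraries where they do the work, as an engineer would, in place of code of your own. Each camera call takes 0.05 s, during which the arm holds its last target. There are 200 camera calls.

## Task

A parts basket has been left standing on the track of the spring-loaded circuit-board holder: hang it by its handle on the two-prong hook of the stand and let go of it. Then pull the holder's sliding jaw out by its upright handle until its pointer lines up with the index tab on the holder's edge, and keep it there against the spring, so that a colleague can drop a board in: finish while still holding the jaw at the mark. Leave the other things on the bench where they are.

Things in the scene. Friction and masses are not known exactly. Their poses are not given: they have to be found in the camera images.
- basket: Small grey plastic parts basket, rigid, 0.13 to 0.25 kg: open tray 64 (x) x 104 (y) x 40 mm high with an arched flat-topped handle. Origin: centre of its underside; z up; the handle's bar runs along y. It starts upright on the holder's deck, in the jaw's way, its bar roughly across the track.
- basket_bar (a point): Centre of the basket's handle bar, 105 mm above the basket's underside. The bar is 10 mm thick (x), 14 mm high (98 to 112 mm above the underside) and 106 mm long (y); clear span below it between the two uprights 94 mm, clear height below it down to the tray's rim 58 mm.
- hook_stand: Fixed steel stand. Origin: foot of the post's front face, on the bench; z up. Post and crosspiece (90 mm wide, top 181 mm high) at x 0 to 16 mm; foot plate 12 mm thick, x -110 to 50, y +-60 mm. From the post two level round prongs, 8 mm thick, run along -x (roughly towards the robot) at y -30 and +30 mm, upper side 170 mm high; their ends (x -96 to -110 mm) turn up to 184 mm.
- hook_seat (a point): Midway between the two prongs at the height of their upper side (170 mm above the bench), 60 mm in front of the post; axes as the stand's. The basket's bar should rest here across both prongs (52 mm clear between them), behind their upturned ends.
- holder: Fixed aluminium board holder: deck 300 (x) x 170 (y) x 16 mm high, fixed jaw 64 mm high at its far end (x 104 to 118 mm). Origin: centre of its underside; z up; the sliding jaw pulls out along -x of this frame (roughly towards the robot).
- jaw (a joint): How far the sliding jaw is pulled out along the holder's -x, m: 0 shut, 0.11 at the end stop. A spring pulls it back with 3 N at 0 plus 1 N for each 10 mm (14 N at most), so it shuts when let go. Carriage 120 mm long, 90 mm wide, upper side 35 mm above the bench; shut, its front edge is at x -20 mm of the holder.
- jaw_grip (a point): Grip point on the sliding jaw's upright handle, a dark steel plate 10 mm thick (along the holder's x), 50 mm wide (y), from 35 to 80 mm above the bench. The point is in the plate's middle, 64 mm above the bench; it moves with the jaw. The jaw's face plate, 64 mm high, rises 68 mm behind it (+x).
- jaw_pointer (a point): Tip of the thin dark pointer (3 mm thick) sticking out from the front left (+y) corner of the sliding jaw, 32 mm above the bench, 38.5 mm in front (-x) of the grip point. Moves with the jaw; axes as the holder's.
- mark (a point): Index tab: thin upright dark steel blade (3 mm thick, 20 mm wide) on a small block on the left (+y) edge of the holder's deck, 50 to 90 mm along -x from the shut jaw's pointer. The point is on the blade's inner (-y) edge, 32 mm above the bench; axes as the holder's. The jaw is at the mark when pointer and this point have the same x in the holder's frame (3 mm apart sideways).
- solder_reel: Bystander, leave alone: small reel of solder standing on end, 48 mm across, 45 mm high. Origin: centre of its underside.
- wire_spool: Bystander, leave alone: spool of black wire standing on end with cardboard-brown flanges, 81 mm across, 50 mm high. Origin: centre of its underside.
- tape_roll: Bystander, leave alone: roll of orange tape lying flat, 70 mm across, 19 mm high. Origin: centre of its underside.
- multimeter: Bystander, leave alone: hand-held yellow multimeter lying flat, 160 x 80 mm, 42 mm high with its dial. Origin: centre of its underside.
- organiser: Bystander, leave alone: clear divided tray of black heat-shrink sleeves, 130 x 150 mm, 35 mm high. Origin: centre of its underside.
- screwdriver: Bystander, leave alone: screwdriver lying flat beyond the work area. Origin: under the middle of its length.
Things that resemble listed ones, but are neither listed nor needed, are in the scene too. What is shaped like the hook_stand but orange is not meant.

How it is judged:
By the outcome, as a careful person would: the job done as asked, in the order asked, and still so for the second after the job is handed in, while the arm keeps its last pose, push and grip.
It also fails if it takes over 58 s, if anything falls off the work surface, if the arm or the gripper's body presses on something with over 40 N, if the wrist force passes 120 N, or if a joint passes its speed limit or range.

## Working session

There is one attempt and no reset: what is moved stays moved. The work goes in short steps, Python scripts to look and compute and a tool call to move; the robot and the scene stay as the last step left them, time stands still between calls to the robot, and variables do not carry over. Pictures are saved under pics/ and viewed, at most 10 in all, crops included, and the job is handed in when it is done.

```bash
ls; mkdir -p pics
```

Create h.py:
```python
import numpy as np,cv2
from station import sense,eyes,job
from scipy.spatial.transform import Rotation as Ro
def snap(n):
    s=sense(); d=eyes.snapshot(n)
    f=200/np.tan(np.radians(d["fov_y"])/2)
    if n=="wrist":
        T=np.array(d["hand_eye"]); Rt=Ro.from_quat(s["tool_rot"]).as_matrix()
        Rc=Rt@T[:3,:3]; c=Rt@T[:3,3]+np.array(s["tcp_pos"])
    else:
        Rc=np.array(d["R"]).T; c=-Rc@np.array(d["t"])
    d.update(f=f,Rc=Rc,c=c); return d
def cloud(d):
    v,u=np.mgrid[:400,:640]; z=d["range_z"]
    p=np.stack([(u-d["cx"])/d["f"]*z,(v-d["cy"])/d["f"]*z,z],-1)
    w=p@d["Rc"].T+d["c"]; w[z==0]=np.nan; return w
def plane(d,u,v,h):
    r=d["Rc"]@np.array([(u-d["cx"])/d["f"],(v-d["cy"])/d["f"],1]); return d["c"]+r*(h-d["c"][2])/r[2]
```

Run:
```python
from h import *
import pickle
s=sense(); print(s)
for n in("top","scene"):
    d=snap(n); cv2.imwrite(f"pics/{n}0.png",d["pixels"][:,:,::-1]); pickle.dump(d,open(n+"0.pkl","wb")); print(n,d["c"],d["f"],d["Rc"][:,2])
```

```text
pics
{'t': 0.0, 'q': array([ 1.15749839e+00,  5.28486726e-01,  1.43396518e+00, -6.24874576e-07,
        1.18138257e+00, -1.78484374e-01]), 'qd': array([-0.00056364, -0.0012466 ,  0.00095662,  0.00062142, -0.00028363,
        0.00034107]), 'tau': array([-2.10944498e-03, -4.42353380e+01, -1.78027958e+01, -4.32078896e-04,
        8.69484240e-03,  7.65622339e-07]), 'tcp_pos': array([0.14506852, 0.60715757, 0.227501  ]), 'tool_rot': array([ 1.17137044e-01,  9.93115128e-01, -1.07228689e-03, -3.26573812e-04]), 'force': array([ 0.09821556, -0.05021462,  0.50185877]), 'ft_torque': array([-0.02057467,  0.03356218, -0.01295455]), 'gripper_force': 0.0, 'finger_gap': 1.001352438652718}
top [ 0.2886744  -0.00522128  1.42877655] 469.8358140451447 [ 0.20731624 -0.01195151 -0.97820097]
scene [ 1.054139   -0.75271089  1.06954818] 427.6235893573539 [-0.37747074  0.57609896 -0.72500057]
```

View pics/top0.png

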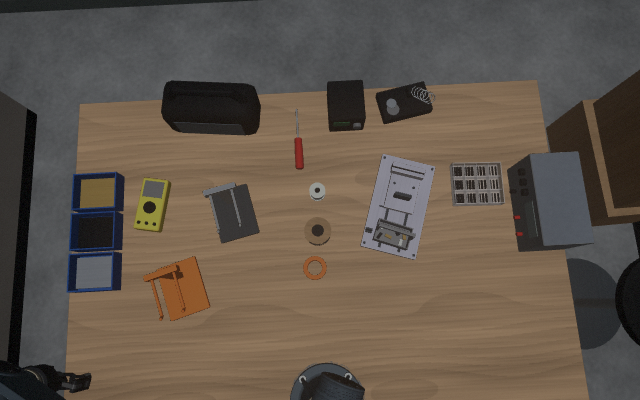

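View pics/scene0.png

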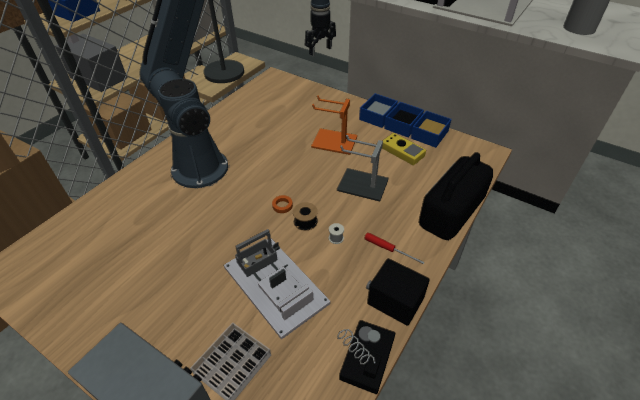

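Candidates: the stand is either the grey one (top 232,212) or the orange one (178,290), which is excluded by the description. The basket is the small grey tray on the deck (top 395,235); the blue bins (95,230) and the black bag (210,107) are not it. The jaw handle is the dark plate (scene 278,278), and the mark is a dark blade at the left edge of the deck. I'll check these in a close crop.

Run:
```python
import pickle,cv2,numpy as np
t=pickle.load(open("top0.pkl","rb"));s=pickle.load(open("scene0.pkl","rb"))
def c(d,x,y,w,h): return cv2.resize(d["pixels"][y:y+h,x:x+w,::-1],(400,300),interpolation=cv2.INTER_CUBIC)
a=np.vstack([np.hstack([c(t,330,150,150,112),c(t,180,170,100,75)]),np.hstack([c(s,210,225,140,105),c(s,320,130,100,75)])])
cv2.imwrite("pics/crop1.png",a)
from h import *
for n,d,(x,y,w,h) in(("top",t,(355,145,90,120)),("stand",t,(195,175,70,75))):
    P=cloud(d)[y:y+h,x:x+w].reshape(-1,3); z=P[:,2]
    print(n,np.histogram(z[np.isfinite(z)],bins=np.arange(-.02,.22,.01)))
```

```text
top (array([   5, 3303, 2262, 2897,  489,  920,  133,  242,  257,   57,   21,
          3,    4,   17,  127,   16,    0,    0,    0,    0,    0,    0,
          0]), array([-0.02, -0.01,  0.  ,  0.01,  0.02,  0.03,  0.04,  0.05,  0.06,
        0.07,  0.08,  0.09,  0.1 ,  0.11,  0.12,  0.13,  0.14,  0.15,
        0.16,  0.17,  0.18,  0.19,  0.2 ,  0.21]))
stand (array([   2, 1863, 1725, 1035,    8,    5,    7,    6,    8,    7,    9,
         11,    8,   11,   10,    8,    9,   26,  186,  175,  112,    0,
          0]), array([-0.02, -0.01,  0.  ,  0.01,  0.02,  0.03,  0.04,  0.05,  0.06,
        0.07,  0.08,  0.09,  0.1 ,  0.11,  0.12,  0.13,  0.14,  0.15,
        0.16,  0.17,  0.18,  0.19,  0.2 ,  0.21]))
```

View pics/crop1.png

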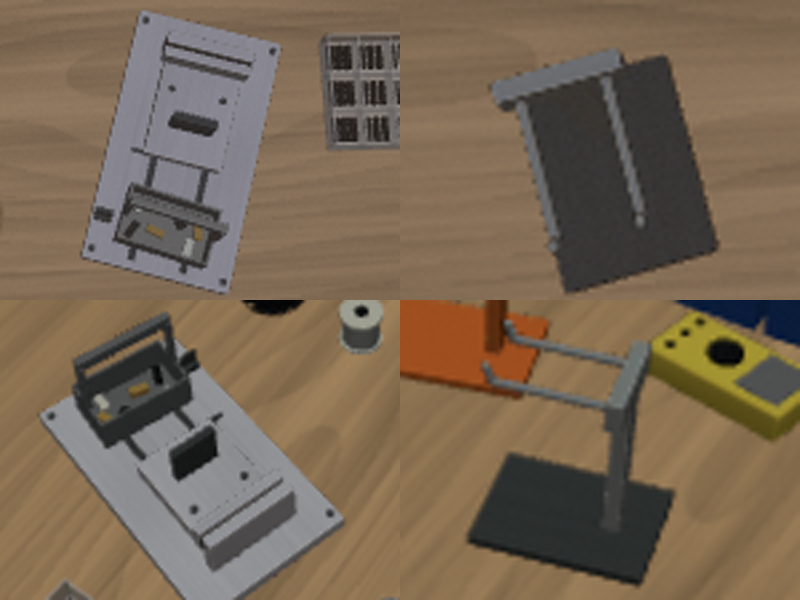

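The crop confirms the choices. The grey stand's prongs run down from the crosspiece at about (190–200, 530–640 in the crop). The basket stands at the near end of the track, and the handle plate is at crop (193,125). The mark is the dark block at crop (102,213).

Run:
```python
import pickle
from h import *
t=pickle.load(open("top0.pkl","rb"));s=pickle.load(open("scene0.pkl","rb"))
def line(P,lab):
    xy=P[:,:2]; (cx,cy),(w,h),a=cv2.minAreaRect(xy.astype(np.float32)*1000)
    print(lab,len(P),"rect c",cx,cy,"wh",w,h,"ang",a,"mean",P.mean(0),"zmax",np.percentile(P[:,2],95))
for nm,d in(("T",t),("S",s)):
    P=cloud(d).reshape(-1,3); P=P[np.isfinite(P[:,0])]
    # ROI from deck
    c=plane(t,398,205,0.016); st=plane(t,237,213,0.012)
    if nm=="T": print("deck~",c,"stand~",st)
    H=P[(abs(P[:,0]-c[0])<.2)&(abs(P[:,1]-c[1])<.16)]
    line(H[(H[:,2]>.11)&(H[:,2]<.14)],nm+"bar")
    line(H[(H[:,2]>.011)&(H[:,2]<.14)],nm+"deck")
    S=P[(abs(P[:,0]-st[0])<.13)&(abs(P[:,1]-st[1])<.1)]
    line(S[(S[:,2]>.155)&(S[:,2]<.2)],nm+"stand top")
    line(S[(S[:,2]>.174)&(S[:,2]<.2)],nm+"xpiece")
# prong rays in top crop: scale 4 (100->400), origin 180,170 ; holder crop scale 150/400
p=lambda x,y,h: plane(t,180+(x-400)/4,170+y/4,h)
for n,x,y,h in(("L root",522,108,.168),("L tip",552,238,.17),("R root",607,82,.168),("R tip",639,215,.17),("xp L",497,97,.181),("xp R",618,58,.181),("foot BL",567,291,.012),("foot BR",717,248,.012),("foot TR",662,58,.012)): print(n,p(x,y,h)[:2].round(4))
k=150/400
q=lambda x,y,h: plane(t,330+x*k,150+y*k,h)
for n,x,y,h in(("deck TL",143,13,.016),("TR",281,45,.016),("BR",227,292,.016),("BL",82,256,.016),("plate top",194,120,.08),("bar L",127,190,.128),("bar R",227,229,.128),("pointer",134,150,.032),("mark",105,212,.04)): print(n,q(x,y,h)[:2].round(4))
```

```text
deck~ [ 0.5516276  -0.25202743  0.016     ] stand~ [0.55547919 0.24159167 0.012     ]
Tbar 160 rect c 460.9590759277344 -222.73583984375 wh 105.12220001220703 11.517398834228516 ang 68.78065490722656 mean [ 0.46064487 -0.22321911  0.12539785] zmax 0.13073439989525926
Tdeck 5072 rect c 552.0633544921875 -252.77297973632812 wh 170.2392578125 301.5601806640625 ang 72.4623031616211 mean [ 0.54588948 -0.2494177   0.0294334 ] zmax 0.06904636953723534
Tstand top 489 rect c 542.3641357421875 250.5271759033203 wh 127.05933380126953 89.48250579833984 ang 11.133955001831055 mean [0.56510053 0.25384088 0.17305426] zmax 0.1834250669517936
Txpiece 215 rect c 542.325927734375 250.72129821777344 wh 127.05933380126953 89.08683776855469 ang 11.133955001831055 mean [0.58521735 0.25835018 0.18021364] zmax 0.1845049418574329
Sbar 201 rect c 462.3304748535156 -225.05630493164062 wh 106.09939575195312 14.281604766845703 ang 69.98783874511719 mean [ 0.46344286 -0.2268619   0.12462941] zmax 0.13042424187095736
Sdeck 5532 rect c 552.2207641601562 -253.68374633789062 wh 171.58399963378906 303.5543212890625 ang
[... 172 characters left out ...]
6281433105469 ang 12.327811241149902 mean [0.56332836 0.24584713 0.17295807] zmax 0.183814841008984
Sxpiece 116 rect c 543.0482788085938 249.15493774414062 wh 124.3756332397461 93.28313446044922 ang 12.095731735229492 mean [0.57956777 0.25083679 0.18099704] zmax 0.18531784697754536
L root [0.5748 0.2862]
L tip [0.4834 0.2661]
R root [0.5898 0.2276]
R tip [0.4957 0.2072]
xp L [0.5805 0.3001]
xp R [0.6031 0.2175]
foot BL [0.4668 0.2893]
foot BR [0.4931 0.1753]
foot TR [0.6437 0.2136]
deck TL [ 0.7137 -0.2215]
TR [ 0.6657 -0.3793]
BR [ 0.3833 -0.2882]
BL [ 0.4328 -0.1288]
plate top [ 0.5688 -0.2575]
bar L [ 0.4878 -0.1713]
bar R [ 0.4409 -0.2721]
pointer [ 0.5479 -0.1952]
mark [ 0.4779 -0.156 ]
```

Add to h.py:
```python
def go(pos,ydeg):
    "offset in tool axes and turn so tool y lies at world angle ydeg"
    s=sense(); R=Ro.from_quat(s["tool_rot"]).as_matrix()
    d=R.T@(np.array(pos)-s["tcp_pos"]); a=np.degrees(np.arctan2(R[1,1],R[0,1]))
    w=(ydeg-a+180)%360-180
    print(pos,d.round(4),"turn",round(-np.radians(w),3),"yaw now",a.round(1))
```

Run:
```python
from h import *
go([.45,.25,.30],28); go([.4616,-.2238,.26],-20.5)
```

```text
[0.45, 0.25, 0.3] [-0.3796 -0.2767 -0.072 ] turn 0.847 yaw now 76.5
[0.4616, -0.2238, 0.26] [-0.5011 -0.7347 -0.0311] turn 1.694 yaw now 76.5
```

The manual's scale: shifts go in shares of 0.8 m and turns go in shares of 180 degrees. Converting my numbers, -0.735 m / 0.8 = -0.9188, -0.05 m / 0.8 = -0.0625, 1.694 rad / 3.1416 = 0.5392.

>>> {"fn": "shift_gripper", "kwargs": {"plan": [0, 0, -0.0625, 0, 1, 0, 0, -0.09, 0.0318, 1, -0.1, -0.075, -0.09, 0.0637, 1, -0.2, -0.15, -0.09, 0.1114, 1, -0.3, -0.2188, -0.09, 0.1592, 1, -0.3875, -0.2813, -0.09, 0.2069, 1, -0.475, -0.3463, -0.09, 0.2546, 1, -0.5, -0.4125, -0.0875, 0.2865, 1, -0.5125, -0.475, -0.0813, 0.3183, 1, -0.525, -0.5375, -0.075, 0.3501, 1, -0.55, -0.6, -0.0688, 0.382, 1, -0.5625, -0.6625, -0.0625, 0.4138, 1, -0.575, -0.725, -0.0563, 0.4456, 1, -0.5938, -0.7875, -0.05, 0.4775, 1, -0.6063, -0.85, -0.0438, 0.5093, 1, -0.6188, -0.9, -0.0375, 0.5392, 1, -0.625, -0.9188, -0.0375, 0.5392, 1, -0.6263, -0.9188, -0.0375, 0.5392, 1, -0.6263, -0.9188, -0.0375, 0.5392, 1, -0.6263, -0.9188, -0.0375, 0.5392, 1], "force": 40}}

```text
t: 2.1
tcp_pos: [0.4591, -0.2073, 0.2596]
tool_rot: [0.822, 0.57, 0.0, -0.0]
force: [1.0, -0.3, -0.5]
finger_gap: 1.005
gripper_force: 0.0
```

Run:
```python
from h import *
import pickle
go([.4616,-.2238,.124],-20.5)
d=snap("wrist"); pickle.dump(d,open("w1.pkl","wb")); cv2.imwrite("pics/w1.png",d["pixels"][:,:,::-1])
P=cloud(d).reshape(-1,3);P=P[np.isfinite(P[:,0])]
B=P[(P[:,2]>.115)&(P[:,2]<.14)&(abs(P[:,0]-.46)<.09)&(abs(P[:,1]+.22)<.09)]
print(len(B),B.mean(0) if len(B) else 0,cv2.minAreaRect(B[:,:2].astype(np.float32)*1000))
M=P[(P[:,2]>.05)&(P[:,2]<.1)&(abs(P[:,0]-.57)<.06)&(abs(P[:,1]+.258)<.05)]
if len(M): print("plate",M.mean(0),M[:,2].max())
```

```text
[0.4616, -0.2238, 0.124] [-0.0146  0.0082  0.1356] turn -0.001 yaw now -20.5
1425 [ 0.46239095 -0.22085269  0.12734601] ((461.44976806640625, -223.4383544921875), (105.04843139648438, 11.15817928314209), 69.2236557006836)
plate [ 0.57354194 -0.26041917  0.07114836] 0.08214445979767471
```

View pics/w1.png

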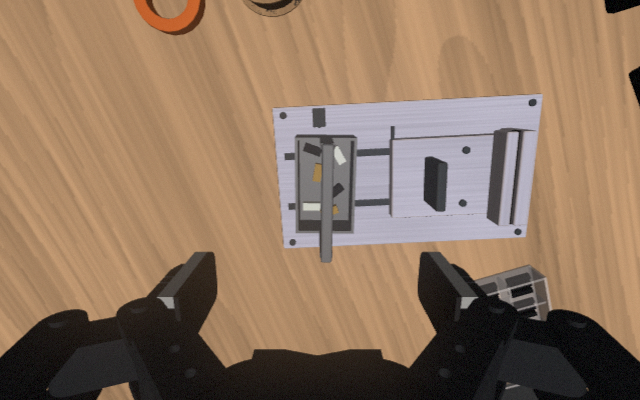

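The wrist view shows the bar running from pixel (327,140) to (327,262) and the jaw plate at (435,183). The mark block is at (319,117). The measured position agrees with the top and scene views.

To row units: 0.06 m / 0.8 = 0.075, 0.05 m / 0.8 = 0.0625.

>>> {"fn": "shift_gripper", "kwargs": {"plan": [-0.0175, 0.01, 0.025, 0, 0.8, -0.0175, 0.01, 0.0625, 0, 0.7, -0.0175, 0.01, 0.075, 0, 0.7, -0.0175, 0.01, 0.075, 0, 0.7]}}

```text
t: 2.55
tcp_pos: [0.4608, -0.22, 0.1984]
tool_rot: [0.822, 0.57, -0.001, -0.002]
force: [-0.4, 0.1, 0.4]
finger_gap: 0.703
gripper_force: 0.0
```

```bash
python3 -c "
from h import *
go([.4614,-.2234,.124],-20.8)"
```

```text
[0.4614, -0.2234, 0.124] [-0.0031  0.0022  0.0743] turn 0.005 yaw now -20.5
```

To row units: 0.074 m / 0.8 = 0.0925, 0.06 m / 0.8 = 0.075, 0.005 rad / 3.1416 = 0.0016.

>>> {"fn": "shift_gripper", "kwargs": {"plan": [-0.0038, 0.0025, 0.0375, 0.0016, 0.7, -0.0038, 0.0025, 0.075, 0.0016, 0.7, -0.0038, 0.0025, 0.0925, 0.0016, 0.7, -0.0038, 0.0025, 0.0925, 0.0016, 0.6, -0.0038, 0.0025, 0.0925, 0.0016, 0, -0.0038, 0.0025, 0.0925, 0.0016, 0, -0.0038, 0.0025, 0.0925, 0.0016, 0, -0.0038, 0.0025, 0.0925, 0.0016, 0, -0.0038, 0.0025, 0.0925, 0.0016, 0, -0.0038, 0.0025, 0.0925, 0.0016, 0, -0.0038, 0.0025, 0.0925, 0.0016, 0], "force": 60}}

```text
t: 3.65
tcp_pos: [0.4629, -0.2248, 0.1261]
tool_rot: [0.823, 0.568, 0.0, 0.0]
force: [0.0, 0.9, -0.5]
finger_gap: -0.004
gripper_force: 0.0
```

```bash
python3 -c "
from h import *
go([.4614,-.2234,.124],-20.8)"
```

```text
[0.4614, -0.2234, 0.124] [ 0.0008 -0.0019  0.0021] turn -0.0 yaw now -20.8
```

Run:
```python
from h import *
d=snap("wrist"); e=snap("scene")
a=cv2.resize(e["pixels"][200:320,200:360,::-1],(534,400),interpolation=cv2.INTER_CUBIC)
cv2.imwrite("pics/w2.png",cv2.resize(np.hstack([d["pixels"][:,100:540,::-1],a]),None,fx=.8,fy=.8))
P=cloud(e).reshape(-1,3);P=P[np.isfinite(P[:,0])]
```

```text
(no output)
```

View pics/w2.png

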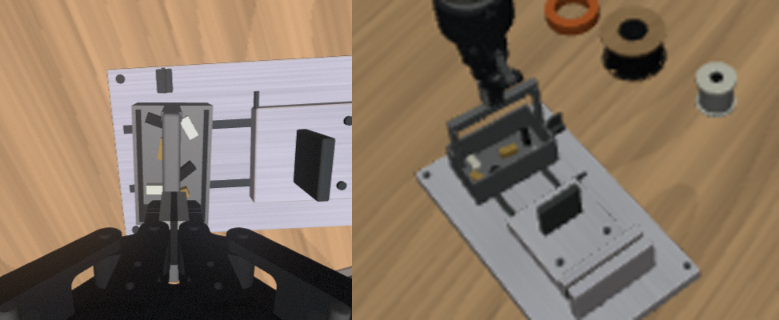

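Run:
```python
from h import *
d=snap("wrist"); W=cloud(d); T=sense()
R=Ro.from_quat(T["tool_rot"]).as_matrix()
c=cv2.resize(d["pixels"][230:400,220:410,::-1],(800,600)[:2] if 0 else (670,600),interpolation=cv2.INTER_CUBIC)
cv2.imwrite("pics/w3.png",c)
L=(W-T["tcp_pos"])@R
for v in range(140,360,20):
    print(v,[tuple((L[v,u]*1000).round().tolist()) for u in (295,305,315,325,335)])
e=snap("scene");P=cloud(e).reshape(-1,3);P=P[np.isfinite(P[:,0])]
B=P[(P[:,2]>.112)&(P[:,2]<.132)&(abs(P[:,0]-.46)<.09)&(abs(P[:,1]+.22)<.09)]
print(len(B),((B-T["tcp_pos"])@R*1000)[::8].round())
```

```text
140 [(43.0, -17.0, 109.0), (53.0, -6.0, 8.0), (53.0, -1.0, 3.0), (53.0, 3.0, 9.0), (43.0, 13.0, 107.0)]
160 [(28.0, -17.0, 109.0), (45.0, -6.0, -1.0), (45.0, -1.0, -2.0), (45.0, 3.0, -1.0), (30.0, 12.0, 98.0)]
180 [(13.0, -17.0, 108.0), (36.0, -6.0, -2.0), (37.0, -1.0, -3.0), (36.0, 3.0, -0.0), (13.0, 13.0, 107.0)]
200 [(-3.0, -18.0, 107.0), (27.0, -6.0, -2.0), (27.0, -1.0, -1.0), (27.0, 3.0, -0.0), (-3.0, 13.0, 107.0)]
220 [(-19.0, -18.0, 107.0), (18.0, -6.0, -1.0), (18.0, -1.0, -2.0), (18.0, 3.0, -1.0), (-19.0, 14.0, 108.0)]
240 [(-32.0, -18.0, 98.0), (11.0, -6.0, -7.0), (11.0, -1.0, -8.0), (10.0, 3.0, -6.0), (-32.0, 13.0, 98.0)]
260 [(7.0, -9.0, -19.0), (11.0, -5.0, -28.0), (11.0, -1.0, -27.0), (11.0, 3.0, -29.0), (7.0, 7.0, -20.0)]
280 [(13.0, -8.0, -47.0), (12.0, -4.0, -46.0), (9.0, -1.0, -39.0), (10.0, 2.0, -41.0), (13.0, 5.0, -47.0)]
300 [(12.0, -7.0, -57.0), (12.0, -4.0, -56.0), (1.0, -1.0, -39.0), (9.0, 2.0, -52.0), (12.0, 5.0, -57.0)]
320 [(17.0, -6.0, -74.0), (10.0, -4.0, -64.0), (-7.0, -1.0, -39.0), (1.0, 2.0, -51.0), (16.0, 4.0, -73.0)]
340 [(17.0, -5.0, -81.0), (-5.0, -4.0, -53.0), (-44.0, -1.0, -3.0), (-8.0, 2.0, -50.0), (11.0, 4.0, -74.0)]
177 [[ 48.  -5.  -3.]
 [ 39.  -0.  -5.]
 [ 38.  -0.  -1.]
 [ 28.   1.  -5.]
 [ 51.   4.   9.]
 [ 36.   2.   4.]
 [ 20.   3.  -4.]
 [ 17.   2.  -1.]
 [ 19.   3.   4.]
 [-12.  -3.  -3.]
 [-16.  -0.  -5.]
 [  9.   2.  11.]
 [-10.   4.  -0.]
 [-27.   1.  -5.]
 [ -3.   0.  13.]
 [-19.   1.   6.]
 [-34.   3.  -4.]
 [-47.  -4.  -1.]
 [-27.   5.   5.]
 [-39.   3.   2.]
 [-42.   2.   5.]
 [-53.  -1.   9.]
 [-53.   9.  13.]]
```

View pics/w3.png

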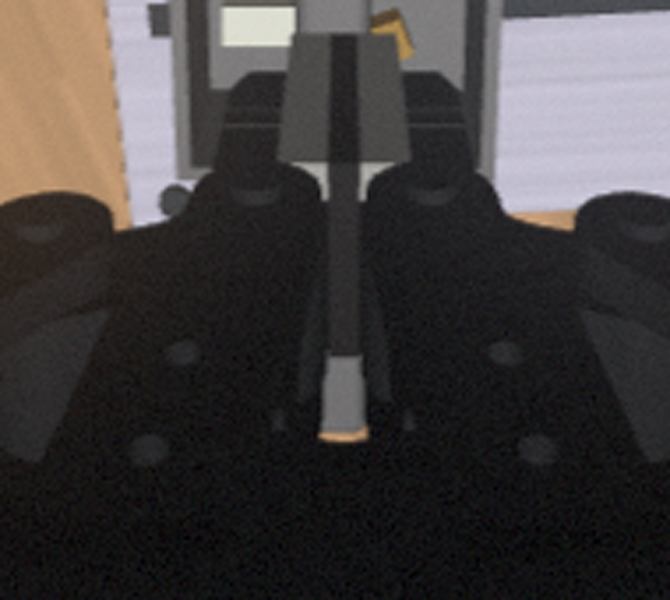

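The wrist crop shows the pads shut above the bar: their fronts meet at crop (345,100), and the bar top is at tool z ≈ -2 mm. I'll check where the fingertips really are in the depth data from the open view.

Run:
```python
import pickle
from h import *
d=pickle.load(open("w1.pkl","rb")); T=np.array(d["hand_eye"]); print(T.round(3))
z=d["range_z"]; 
for v,u in((254,205),(258,195),(265,200),(280,190),(300,170),(254,428),(265,440),(290,460)):
    p=T@np.array([(u-d["cx"])/d["f"]*z[v,u],(v-d["cy"])/d["f"]*z[v,u],z[v,u],1]); print(u,v,(p[:3]*1000).round())
d=snap("wrist"); z=d["range_z"]
v,u=np.mgrid[:400,:640]
p=np.stack([(u-d["cx"])/d["f"]*z,(v-d["cy"])/d["f"]*z,z,0*z+1],-1)@T.T
for r in range(226,300,5): print(r,(p[r,[305,311,317,323,329],2]*1000).round(), (p[r,[285,350],:3]*1000).round().tolist())
print(sense()["force"])
```

```text
[[ 0.001 -0.964 -0.266  0.067]
 [ 1.     0.001 -0.001 -0.   ]
 [ 0.001 -0.266  0.964 -0.145]
 [ 0.     0.     0.     1.   ]]
205 254 [ 11. -45. -22.]
195 258 [ 11. -47. -26.]
200 265 [ 11. -44. -32.]
190 280 [ 11. -43. -43.]
170 300 [ 10. -45. -54.]
428 254 [ 11.  43. -23.]
440 265 [ 11.  44. -33.]
460 290 [ 10.  46. -48.]
226 [ -2.  -3.  -3.  -2. 108.] [[-24.0, -26.0, 106.0], [-24.0, 26.0, 107.0]]
231 [ -2.  -1.  -2.  -1. 107.] [[-26.0, -25.0, 100.0], [-29.0, 26.0, 109.0]]
236 [ -2.  -3.  -3.  -2. 101.] [[-29.0, -25.0, 99.0], [-32.0, 26.0, 107.0]]
241 [ -9.  -9. -10. -10.  -8.] [[-33.0, -25.0, 98.0], [-37.0, 26.0, 107.0]]
246 [-14. -15. -15. -14. -15.] [[-41.0, -26.0, 106.0], [-41.0, 26.0, 106.0]]
251 [-20. -20. -20. -18. -20.] [[-45.0, -26.0, 106.0], [-45.0, 26.0, 107.0]]
256 [-24. -24. -24. -24. -24.] [[7.0, -14.0, -15.0], [7.0, 13.0, -16.0]]
261 [-29. -29. -28. -28. -29.] [[6.0, -13.0, -19.0], [6.0, 13.0, -19.0]]
266 [-33. -33. -33. -33. -34.] [[7.0, -13.0, -24.0], [7.0, 12.0, -25.0]]
271 [-37. -36. -37. -36. -37.] [[7.0, -13.0, -29.0], [7.0, 12.0, -29.0]]
276 [-40. -39. -40. -41. -41.] [[8.0, -12.0, -34.0], [6.0, 12.0, -32.0]]
281 [-46. -40. -40. -40. -46.] [[14.0, -10.0, -50.0], [13.0, 10.0, -48.0]]
286 [-49. -48. -40. -41. -48.] [[12.0, -11.0, -48.0], [12.0, 10.0, -49.0]]
291 [-52. -48. -40. -42. -53.] [[12.0, -10.0, -52.0], [12.0, 10.0, -52.0]]
296 [-55. -49. -39. -46. -55.] [[12.0, -10.0, -56.0], [12.0, 10.0, -55.0]]
[ 0.28403057  0.66451493 -0.35731929]
```

The fingertips sit about 28–30 mm farther back than the nominal figure, roughly -7 mm in the tool frame when shut and -21 mm when open. So I'll reopen, go 30 mm lower and close.

To row units: 0.03 m / 0.8 = 0.0375, 0.015 m / 0.8 = 0.0188.

>>> {"fn": "shift_gripper", "kwargs": {"plan": [0, 0, 0, 0, 0.6, 0, 0, 0, 0, 0.6, 0, 0, 0, 0, 0.6, 0, 0, 0, 0, 0.6, 0, 0, 0.0188, 0, 0.6, 0, -0.0013, 0.0375, 0, 0.6, 0, -0.0013, 0.0375, 0, 0.6, 0, -0.0013, 0.0375, 0, 0, 0, -0.0013, 0.0375, 0, 0, 0, -0.0013, 0.0375, 0, 0, 0, -0.0013, 0.0375, 0, 0, 0, -0.0013, 0.0375, 0, 0, 0, -0.0013, 0.0375, 0, 0], "force": 60}}

```text
t: 5.2
tcp_pos: [0.462, -0.2244, 0.0966]
tool_rot: [0.823, 0.568, 0.0, 0.0]
force: [-3.0, 1.0, 5.9]
finger_gap: 0.108
gripper_force: 59.5
```

Run:
```python
import pickle
from h import *
for n in("top0","scene0"):
    d=pickle.load(open(n+".pkl","rb")); P=cloud(d); px=d["pixels"].astype(int)
    m=(px[...,0]>px[...,2]*2+20)&(P[...,2]>.06)&(P[...,2]<.25)&(P[...,1]>.15)&(P[...,0]<.6)
    Q=P[m]; print(n,len(Q),np.percentile(Q,[1,50,99],axis=0).round(3).tolist())
go([.462,-.224,.1776],-20.8); go([.44,0,.1776],-5); go([.432,.2265,.1776],11.7); go([.530,.2468,.1776],11.7)
print(sense()["force"])
```

```text
top0 556 [[0.26, 0.356, 0.072], [0.366, 0.412, 0.171], [0.393, 0.458, 0.185]]
scene0 335 [[0.261, 0.352, 0.062], [0.376, 0.408, 0.169], [0.395, 0.459, 0.186]]
[0.462, -0.224, 0.1776] [ 0.0004 -0.0001 -0.081 ] turn 0.0 yaw now -20.8
[0.44, 0, 0.1776] [ 0.202  -0.1002 -0.0811] turn -0.276 yaw now -20.8
[0.432, 0.2265, 0.1776] [ 0.4109 -0.1881 -0.0812] turn -0.567 yaw now -20.8
[0.53, 0.2468, 0.1776] [ 0.4647 -0.1037 -0.0812] turn -0.567 yaw now -20.8
[-2.98355516  0.9901382   5.88229121]
```

Orange is clear of the path. I'll lift, then carry to the approach point.

To row units: 0.411 m / 0.8 = 0.5138, 0.41 m / 0.8 = 0.5125, -0.567 rad / 3.1416 = -0.1805.

>>> {"fn": "shift_gripper", "kwargs": {"plan": [0, 0, -0.0125, 0, 0, 0, 0, -0.0375, 0, 0, 0, 0, -0.0625, 0, 0, 0, 0, -0.0875, 0, 0, 0, 0, -0.1025, 0, 0, 0.025, -0.0125, -0.1025, -0.0095, 0, 0.0625, -0.0313, -0.1025, -0.0223, 0, 0.1063, -0.05, -0.1025, -0.0382, 0, 0.1563, -0.075, -0.1025, -0.0541, 0, 0.2063, -0.1, -0.1025, -0.07, 0, 0.2563, -0.125, -0.1025, -0.0891, 0, 0.3063, -0.1463, -0.1025, -0.1082, 0, 0.3563, -0.1675, -0.1025, -0.1273, 0, 0.4063, -0.1888, -0.1025, -0.1432, 0, 0.45, -0.2075, -0.1025, -0.1592, 0, 0.4813, -0.2213, -0.1025, -0.1719, 0, 0.5, -0.23, -0.1025, -0.1805, 0, 0.5125, -0.235, -0.1025, -0.1805, 0, 0.5138, -0.235, -0.1025, -0.1805, 0, 0.5138, -0.235, -0.1025, -0.1805, 0]}}

```text
t: 7.2
tcp_pos: [0.4322, 0.2262, 0.1779]
tool_rot: [0.632, 0.775, -0.0, 0.0]
force: [0.0, -0.7, -2.6]
finger_gap: 0.106
gripper_force: 58.6
```

Run:
```python
from h import *
s=sense()
d=snap("wrist"); e=snap("scene")
a=cv2.resize(e["pixels"][100:220,280:440,::-1],(534,400),interpolation=cv2.INTER_CUBIC)
cv2.imwrite("pics/w4.png",cv2.resize(np.hstack([d["pixels"][:,100:540,::-1],a]),None,fx=.8,fy=.8))
W=cloud(d); 
st=np.array([.530,.2468]); x=np.array([np.cos(np.radians(11.7)),np.sin(np.radians(11.7))]); y=np.array([-x[1],x[0]])
for nm,D in(("w",d),("s",e)):
    P=cloud(D).reshape(-1,3);P=P[np.isfinite(P[:,0])]; q=np.c_[(P[:,:2]-st)@x,(P[:,:2]-st)@y,P[:,2]]*1000
    for lab,m in(("prong+",(q[:,2]>155)&(q[:,2]<182)&(abs(q[:,0])<40)&(abs(q[:,1]-30)<15)),("prong-",(q[:,2]>155)&(q[:,2]<182)&(abs(q[:,0])<40)&(abs(q[:,1]+30)<15)),("bar",(q[:,2]>185)&(q[:,2]<225)&(abs(q[:,0]+100)<25)&(abs(abs(q[:,1])-35)<22)),("tips",(q[:,2]>172)&(q[:,2]<195)&(abs(q[:,0]+45)<12)&(abs(q[:,1])<50))):
        B=q[m]; print(nm,lab,len(B), B.mean(0).round(1) if len(B) else "", B[:,2].max().round() if len(B) else "", cv2.minAreaRect(B[:,:2].astype(np.float32)) if len(B) else "")
go([.530,.2468,.1776],11.7); print(s["finger_gap"],s["gripper_force"],s["force"])
```

```text
w prong+ 2846 [1.000e-01 3.000e+01 1.689e+02] 172.0 ((0.10762786865234375, 29.35076141357422), (79.9667739868164, 8.425503730773926), 1.3350830078125)
w prong- 2127 [  5.4 -28.9 168.4] 172.0 ((2.6770706176757812, -30.25457000732422), (74.61289978027344, 8.423368453979492), 1.4621156454086304)
w bar 4173 [-100.2   24.   208.6] 225.0 ((-102.45936584472656, 3.4485549926757812), (100.11702728271484, 28.741111755371094), 77.08636474609375)
w tips 349 [-48.5  29.1 181. ] 185.0 ((-47.37274932861328, 29.056459426879883), (11.21908950805664, 8.044097900390625), 32.90804672241211)
s prong+ 55 [  1.   26.7 168.7] 175.0 ((0.6504325866699219, 26.463207244873047), (76.85324096679688, 10.6831693649292), 0.6526996493339539)
s prong- 61 [ -1.6 -33.5 168.9] 173.0 ((-0.46115875244140625, -34.24582290649414), (78.27902221679688, 11.425758361816406), 1.3996484279632568)
s bar 63 [-98.3 -36.2 204.6] 223.0 ((-99.14825439453125, -33.88311004638672), (41.017093658447266, 28.149730682373047), 89.97233581542969)
s tips 22 [-44.2 -10.  178.2] 187.0 ((-43.7998046875, -6.040454864501953), (10.917168617248535, 68.07190704345703), 0.8393718600273132)
[0.53, 0.2468, 0.1776] [0.001  0.1001 0.0002] turn -0.002 yaw now 11.6
0.10587810448718467 58.640960454940796 [ 1.74641958e-03 -7.35841795e-01 -2.62994421e+00]
```

View pics/w4.png

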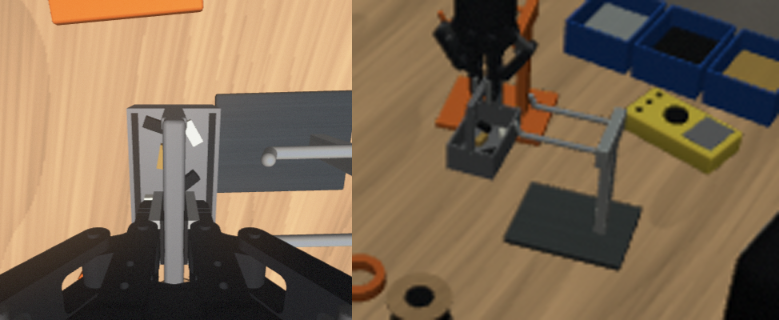

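The basket is held square at the approach point. The left prong's upturned end is at (268,158), to the side of the bar, and both prongs lie inside the bar's span. I'll move in and then down.

To row units: 0.1 m / 0.8 = 0.125, 0.04 m / 0.8 = 0.05, -0.01 rad / 3.1416 = -0.0032.

>>> {"fn": "shift_gripper", "kwargs": {"plan": [0.0013, 0.0188, 0, -0.0032, 0, 0.0013, 0.05, 0, -0.0032, 0, 0.0013, 0.0813, 0, -0.0032, 0, 0.0013, 0.1063, 0, -0.0032, 0, 0.0013, 0.1213, 0, -0.0032, 0, 0.0013, 0.125, 0, -0.0032, 0, 0.0013, 0.125, 0, -0.0032, 0, 0.0013, 0.125, 0.01, -0.0032, 0, 0.0013, 0.125, 0.0188, -0.0032, 0, 0.0013, 0.125, 0.025, -0.0032, 0, 0.0013, 0.125, 0.0288, -0.0032, 0, 0.0013, 0.125, 0.03, -0.0032, 0, 0.0013, 0.125, 0.03, -0.0032, 0]}}

```text
t: 8.6
tcp_pos: [0.5298, 0.2479, 0.1538]
tool_rot: [0.628, 0.779, -0.0, -0.0]
force: [0.3, 0.6, -2.5]
finger_gap: 0.105
gripper_force: 58.6
```

To row units: 0.003 m / 0.8 = 0.0038, 0.002 m / 0.8 = 0.0025.

>>> {"fn": "shift_gripper", "kwargs": {"plan": [0, 0, 0.0013, 0, 0, 0, 0, 0.0025, 0, 0, 0, 0, 0.0038, 0, 0, 0, 0, 0.0038, 0, 0]}}

```text
t: 9.0
tcp_pos: [0.5302, 0.2479, 0.1523]
tool_rot: [0.628, 0.779, 0.0, 0.0]
force: [-1.7, 0.1, 5.1]
finger_gap: 0.105
gripper_force: 59.8
```

Contact felt. I'll release and rise.

To row units: -0.12 m / 0.8 = -0.15, -0.1 m / 0.8 = -0.125.

>>> {"fn": "shift_gripper", "kwargs": {"plan": [0, 0, 0, 0, 0.15, 0, 0, 0, 0, 0.25, 0, 0, 0, 0, 0.4, 0, 0, 0, 0, 0.45, 0, 0, 0, 0, 0.45, 0, 0, -0.0125, 0, 0.45, 0, 0, -0.0375, 0, 0.45, 0, 0, -0.075, 0, 0.45, 0, 0, -0.125, 0, 0.45, 0, 0, -0.15, 0, 0.45, 0, 0, -0.15, 0, 0.45]}}

```text
t: 10.1
tcp_pos: [0.5322, 0.2485, 0.2756]
tool_rot: [0.627, 0.779, 0.004, 0.003]
force: [-0.2, 0.2, -0.4]
finger_gap: 0.448
gripper_force: 0.0
```

Run:
```python
from h import *
s=sense(); print(s["force"])
e=snap("scene"); t=snap("top"); d=snap("wrist")
cv2.imwrite("pics/s5.png",np.hstack([cv2.resize(e["pixels"][110:215,300:440,::-1],(400,300),interpolation=cv2.INTER_CUBIC),d["pixels"][50:350,120:520,::-1]]))
st=np.array([.530,.2468]); x=np.array([np.cos(np.radians(12.5)),np.sin(np.radians(12.5))]); y=np.array([-x[1],x[0]])
P=cloud(d).reshape(-1,3);P=P[np.isfinite(P[:,0])]; q=np.c_[(P[:,:2]-st)@x,(P[:,:2]-st)@y,P[:,2]]*1000
B=q[(q[:,2]>176)&(q[:,2]<195)&(abs(q[:,0])<30)&(abs(q[:,1])<70)]; print(len(B),B.mean(0),cv2.minAreaRect(B[:,:2].astype(np.float32)))
go([.462,-.2,.29],-17.6); go([.462,0,.29],-3)
```

```text
[-0.22970664  0.23562834 -0.40488048]
1940 [  0.3512809    5.56236219 183.63904026] ((0.36849498748779297, 1.9150161743164062), (9.839845657348633, 105.14360809326172), 0.056019555777311325)
[0.462, -0.2, 0.29] [-0.4232 -0.1606 -0.0194] turn 0.521 yaw now 12.3
[0.462, 0, 0.29] [-0.2277 -0.1181 -0.0195] turn 0.266 yaw now 12.3
```

View pics/s5.png

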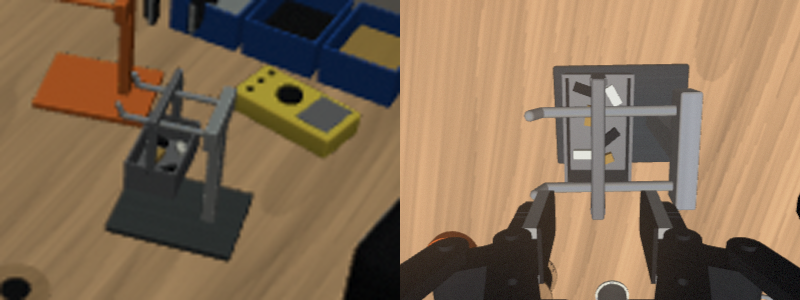

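The basket hangs across both prongs, centred to 2 mm and behind the upturned ends, with the gripper clear. Next is the jaw.

To row units: -0.46 m / 0.8 = -0.575, -0.02 m / 0.8 = -0.025, 0.521 rad / 3.1416 = 0.1658.

>>> {"fn": "shift_gripper", "kwargs": {"plan": [-0.05, -0.025, -0.025, 0.0159, 0.6, -0.1063, -0.0525, -0.025, 0.0318, 0.6, -0.1625, -0.0813, -0.025, 0.0477, 0.6, -0.225, -0.1125, -0.025, 0.0637, 0.6, -0.285, -0.125, -0.025, 0.0828, 0.6, -0.3375, -0.125, -0.025, 0.1019, 0.6, -0.3938, -0.125, -0.0125, 0.121, 0.6, -0.45, -0.125, 0, 0.1401, 0.6, -0.5063, -0.125, 0.0125, 0.156, 0.6, -0.55, -0.125, 0.025, 0.1658, 0.6, -0.575, -0.125, 0.0375, 0.1658, 0.6, -0.575, -0.125, 0.0375, 0.1658, 0.6, -0.575, -0.125, 0.0375, 0.1658, 0.6]}}

```text
t: 11.55
tcp_pos: [0.5289, -0.2216, 0.2396]
tool_rot: [0.807, 0.591, -0.0, -0.002]
force: [-0.6, -0.4, -0.0]
finger_gap: 0.598
gripper_force: 0.0
```

Run:
```python
from h import *
import pickle
s=sense(); print(s["tcp_pos"])
d=snap("wrist"); pickle.dump((s,d),open("w6.pkl","wb")); cv2.imwrite("pics/w6.png",d["pixels"][:,:,::-1])
P=cloud(d); Q=P.reshape(-1,3); Q=Q[np.isfinite(Q[:,0])]
A=Q[(Q[:,2]>.012)&(Q[:,2]<.022)&(abs(Q[:,0]-.55)<.2)&(abs(Q[:,1]+.25)<.16)]
print("deck",cv2.minAreaRect(A[:,:2].astype(np.float32)*1000))
th=np.radians(-17.6);x=np.array([np.cos(th),np.sin(th)]);y=np.array([-x[1],x[0]])
o=np.array([.5521,-.2532]); q=np.c_[(Q[:,:2]-o)@x,(Q[:,:2]-o)@y,Q[:,2]]*1000
M=q[(q[:,2]>70)&(q[:,2]<86)&(abs(q[:,0])<50)&(abs(q[:,1])<40)]
print("plate top",len(M),M.mean(0),cv2.minAreaRect(M[:,:2].astype(np.float32)))
```

```text
[ 0.52887013 -0.22162744  0.23964803]
deck ((551.6551513671875, -253.70156860351562), (169.44839477539062, 300.3119201660156), 72.46295928955078)
plate top 606 [19.07570781  1.12218715 78.9100106 ] ((19.682064056396484, -0.2881793975830078), (10.087336540222168, 50.17344284057617), 0.002017708495259285)
```

View pics/w6.png

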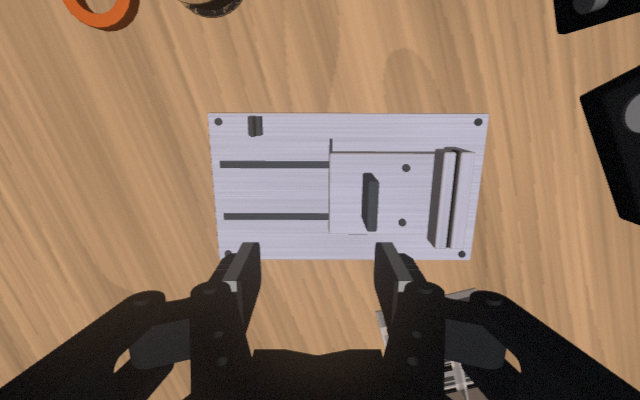

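The plate top is at (370,200), the pointer at (331,145), the mark blade and block at (255,125), and the deck is now clear. I'll grip the plate.

Run:
```python
from h import *
go([.5707,-.2591,.040],-17.55)
```

```text
[0.5707, -0.2591, 0.04] [-0.0239  0.0515  0.2002] turn 0.0 yaw now -17.5
```

To row units: 0.2 m / 0.8 = 0.25, 0.199 m / 0.8 = 0.2488.

>>> {"fn": "shift_gripper", "kwargs": {"plan": [-0.0188, 0.0375, 0.025, 0, 0.6, -0.03, 0.0644, 0.0625, 0, 0.6, -0.03, 0.0644, 0.1125, 0, 0.6, -0.03, 0.0644, 0.1563, 0, 0.6, -0.03, 0.0644, 0.1938, 0, 0.6, -0.03, 0.0644, 0.2188, 0, 0.6, -0.03, 0.0644, 0.2375, 0, 0.6, -0.03, 0.0644, 0.2488, 0, 0.6, -0.03, 0.0644, 0.25, 0, 0.6, -0.03, 0.0644, 0.25, 0, 0.3, -0.03, 0.0644, 0.25, 0, 0, -0.03, 0.0644, 0.25, 0, 0, -0.03, 0.0644, 0.25, 0, 0, -0.03, 0.0644, 0.25, 0, 0, -0.03, 0.0644, 0.25, 0, 0], "force": 90}}

```text
t: 13.1
tcp_pos: [0.5706, -0.2612, 0.0423]
tool_rot: [0.807, 0.591, -0.001, -0.001]
force: [-3.2, 0.5, 5.2]
finger_gap: 0.103
gripper_force: 89.7
```

Run:
```python
from h import *
d=snap("wrist"); cv2.imwrite("pics/w7.png",np.vstack([d["pixels"][:300,:,::-1],cv2.resize(d["pixels"][60:210,100:420,::-1],(640,300),interpolation=cv2.INTER_CUBIC)]))
```

View pics/w7.png

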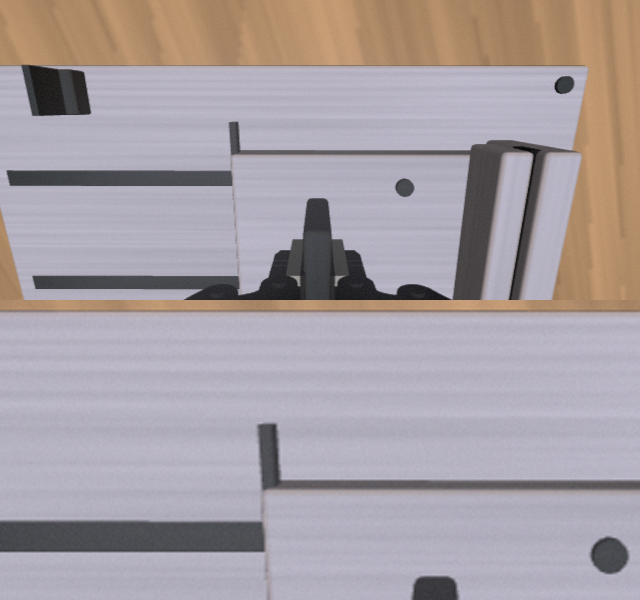

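The plate is gripped (gap 0.103, 90 N). The pointer is at (234,125–150) and the mark block with its blade at (23–90,65–115). I'll pull 50 mm and then measure.

The manual's scale: shifts go in shares of 0.8 m and turns go in shares of 180 degrees. Converting my numbers, -0.05 m / 0.8 = -0.0625, -0.045 m / 0.8 = -0.0563.

>>> {"fn": "shift_gripper", "kwargs": {"plan": [0, -0.0063, 0, 0, 0, 0, -0.0188, 0, 0, 0, 0, -0.0313, 0, 0, 0, 0, -0.0438, 0, 0, 0, 0, -0.0563, 0, 0, 0, 0, -0.0625, 0, 0, 0, 0, -0.0625, 0, 0, 0, 0, -0.0625, 0, 0, 0]}}

```text
t: 13.95
tcp_pos: [0.5273, -0.2475, 0.0423]
tool_rot: [0.807, 0.59, 0.002, 0.003]
force: [7.4, 0.9, 1.0]
finger_gap: 0.105
gripper_force: 88.8
```

Run:
```python
from h import *
d=snap("wrist"); cv2.imwrite("pics/w8.png",cv2.resize(d["pixels"][40:190,120:320,::-1],(800,600),interpolation=cv2.INTER_CUBIC))
T=np.array(d["hand_eye"]); z=d["range_z"]; v,u=np.mgrid[:400,:640]
P=cloud(d)
s=sense(); R=Ro.from_quat(s["tool_rot"]).as_matrix(); L=(P-s["tcp_pos"])@R*1000
g=cv2.cvtColor(d["pixels"],cv2.COLOR_RGB2GRAY)
for r in range(60,160,6): print(r,[(c,int(g[r,c]),*(L[r,c,:2].round(0).tolist()),round(P[r,c,2]*1000)) for c in range(190,290,8) if g[r,c]<90])
```

```text
60 []
66 []
72 []
78 []
84 []
90 []
96 []
102 []
108 []
114 []
120 []
126 [(230, 81, 59.0, -40.0, 31)]
132 [(230, 81, 56.0, -40.0, 32)]
138 [(230, 80, 53.0, -40.0, 32)]
144 [(230, 81, 51.0, -40.0, 32)]
150 [(238, 65, 48.0, -37.0, 29)]
156 []
```

View pics/w8.png

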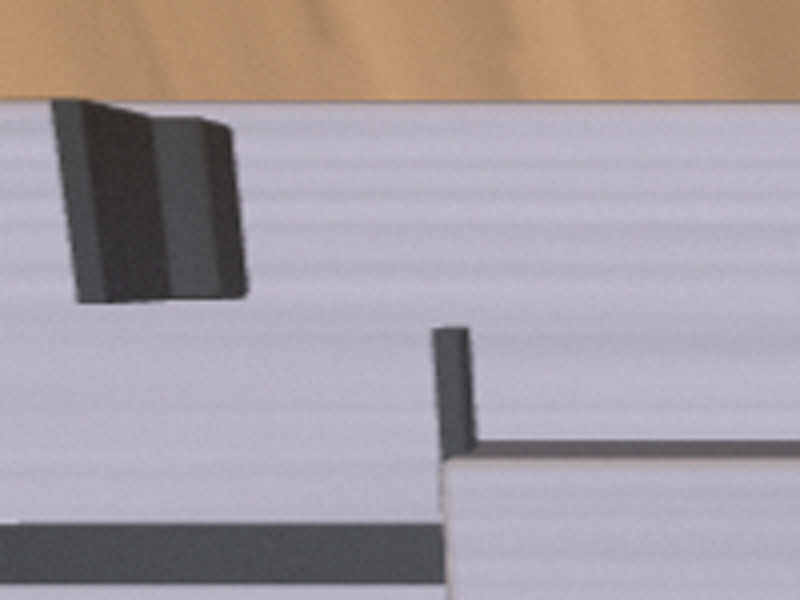

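Run:
```python
from h import *
d=snap("wrist"); P=cloud(d); s=sense(); R=Ro.from_quat(s["tool_rot"]).as_matrix(); L=(P-s["tcp_pos"])@R*1000
g=cv2.cvtColor(d["pixels"],cv2.COLOR_RGB2GRAY)
for r in (76,84,92,100,108,112,116): print(r,[(c,int(g[r,c]),*(L[r,c,:2].round(0).tolist()),round(P[r,c,2]*1000)) for c in range(132,186,3) if g[r,c]<110])
```

```text
76 [(135, 73, 79.0, -74.0, 42), (138, 71, 79.0, -72.0, 43), (141, 60, 79.0, -72.0, 43), (144, 51, 79.0, -72.0, 39), (147, 49, 79.0, -72.0, 36), (150, 48, 80.0, -72.0, 33), (153, 49, 80.0, -72.0, 31), (156, 48, 80.0, -71.0, 29), (159, 70, 80.0, -72.0, 25), (162, 76, 80.0, -70.0, 26), (165, 72, 80.0, -69.0, 25), (168, 74, 80.0, -67.0, 27), (171, 53, 80.0, -66.0, 27), (174, 51, 81.0, -66.0, 23), (177, 62, 81.0, -67.0, 18)]
84 [(135, 102, 76.0, -75.0, 41), (138, 72, 76.0, -74.0, 42), (141, 64, 76.0, -71.0, 44), (144, 47, 76.0, -72.0, 40), (147, 51, 76.0, -72.0, 38), (150, 49, 76.0, -72.0, 35), (153, 52, 77.0, -72.0, 32), (156, 50, 77.0, -72.0, 29), (159, 63, 77.0, -72.0, 27), (162, 74, 77.0, -70.0, 27), (165, 74, 77.0, -69.0, 26), (168, 72, 77.0, -68.0, 26), (171, 62, 77.0, -66.0, 26), (174, 51, 77.0, -67.0, 23), (177, 54, 77.0, -66.0, 20)]
92 [(138, 75, 73.0, -74.0, 43), (141, 72, 73.0, -72.0, 42), (144, 51, 73.0, -71.0, 42), (147, 53, 73.0, -72.0, 39), (150, 52, 73.0, -72.0, 36), (153, 50, 73.0, -71.0, 34), (156, 53, 73.0, -72.0, 30), (159, 49, 73.0, -72.0, 27), (162, 77, 74.0, -71.0, 
[... 700 characters left out ...]
7.0, -72.0, 38), (153, 53, 66.0, -71.0, 36), (156, 53, 66.0, -72.0, 32), (159, 51, 66.0, -72.0, 30), (162, 65, 66.0, -72.0, 25), (165, 76, 66.0, -70.0, 26), (168, 78, 66.0, -69.0, 27), (171, 73, 66.0, -68.0, 26), (174, 65, 66.0, -67.0, 26), (177, 57, 66.0, -66.0, 23), (180, 50, 66.0, -67.0, 17)]
112 [(141, 74, 65.0, -74.0, 42), (144, 78, 65.0, -72.0, 44), (147, 54, 65.0, -72.0, 41), (150, 52, 65.0, -72.0, 38), (153, 46, 65.0, -72.0, 36), (156, 52, 65.0, -72.0, 32), (159, 56, 65.0, -72.0, 30), (162, 61, 65.0, -72.0, 27), (165, 76, 65.0, -71.0, 26), (168, 77, 65.0, -69.0, 26), (171, 75, 65.0, -68.0, 26), (174, 65, 65.0, -67.0, 25), (177, 53, 65.0, -67.0, 23), (180, 55, 65.0, -66.0, 20)]
116 []
```

The blade's front face is at tool y ≈ -72 mm, so its centre is at about -73.5. The pointer is at about -39, leaving roughly 34 mm to go. I'll pull 28 mm and re-measure.

To row units: -0.028 m / 0.8 = -0.035, -0.025 m / 0.8 = -0.0313.

>>> {"fn": "shift_gripper", "kwargs": {"plan": [0, -0.01, 0, 0, 0, 0, -0.0225, 0, 0, 0, 0, -0.0313, 0, 0, 0, 0, -0.035, 0, 0, 0, 0, -0.035, 0, 0, 0, 0, -0.035, 0, 0, 0, 0, -0.035, 0, 0, 0]}}

```text
t: 14.75
tcp_pos: [0.5019, -0.2394, 0.0424]
tool_rot: [0.807, 0.59, 0.003, 0.005]
force: [11.2, 1.5, -0.0]
finger_gap: 0.103
gripper_force: 88.9
```

Create m.py:
```python
from h import *
d=snap("wrist"); s=sense(); R=Ro.from_quat(s["tool_rot"]).as_matrix(); P=cloud(d); L=(P-s["tcp_pos"])@R*1000
g=cv2.cvtColor(d["pixels"],cv2.COLOR_RGB2GRAY)
z=P[...,2]*1000; x,y=L[...,0],L[...,1]; dk=g<95
ptr=dk&(z>28)&(z<36)&(x>52)&(x<59)&(abs(y+39)<8)
face=dk&(z>29)&(z<40)&(x>63)&(x<80)&(y<-20)&(y>-60) if 0 else dk&(z>29)&(z<40)&(x>62)&(x<80)&(y<-10)
top=dk&(z>40)&(z<46)&(x>62)&(x<82)
blk=dk&(z>23.5)&(z<28.5)&(x>62)&(x<82)
for n,m in(("ptr",ptr),("face",face),("top",top),("blk",blk)): print(n,m.sum(),y[m].mean().round(2),np.percentile(y[m],[2,25,50,75,98]).round(1),"x",np.percentile(x[m],[2,98]).round(1))
# edge-based, sub-pixel-ish: dark runs by ray onto plane
def yy(u,v,h): return ((plane(d,u,v,h)-s["tcp_pos"])@R*1000).round(1)[:2]
for v in (116,121,126,131,136): c=[u for u in range(205,265) if g[v,u]<110]; print("ptrrow",v,c[:1],c[-1:],yy(c[0]-.5,v,.0335) if c else"",yy(c[-1]+.5,v,.0335) if c else"")
print(s["tcp_pos"],s["force"],s["gripper_force"])
```

```bash
python3 m.py
```

Run:
```python
from h import *
d=snap("wrist"); cv2.imwrite("pics/w9.png",cv2.resize(d["pixels"][40:190,140:340,::-1],(800,600),interpolation=cv2.INTER_CUBIC))
```

```text
ptr 131 -38.7 [-40.4 -39.5 -38.6 -37.7 -37.4] x [52.  58.7]
face 279 -44.99 [-45.4 -45.1 -45.  -44.8 -44.6] x [64.  79.6]
top 413 -46.11 [-47.9 -47.  -46.1 -45.2 -44.6] x [64.1 81.6]
blk 626 -42.48 [-45.3 -44.1 -42.4 -40.7 -39.5] x [63.9 81.6]
ptrrow 116 [] []  
ptrrow 121 [] []  
ptrrow 126 [228] [236] [ 58.8 -40.3] [ 58.8 -36.3]
ptrrow 131 [229] [236] [ 56.6 -40. ] [ 56.6 -36.5]
ptrrow 136 [229] [237] [ 54.4 -40.2] [ 54.4 -36.2]
[ 0.50186114 -0.2394467   0.0423578 ] [11.34722553  1.39448472  0.15592564] 88.89872431755066
```

View pics/w9.png

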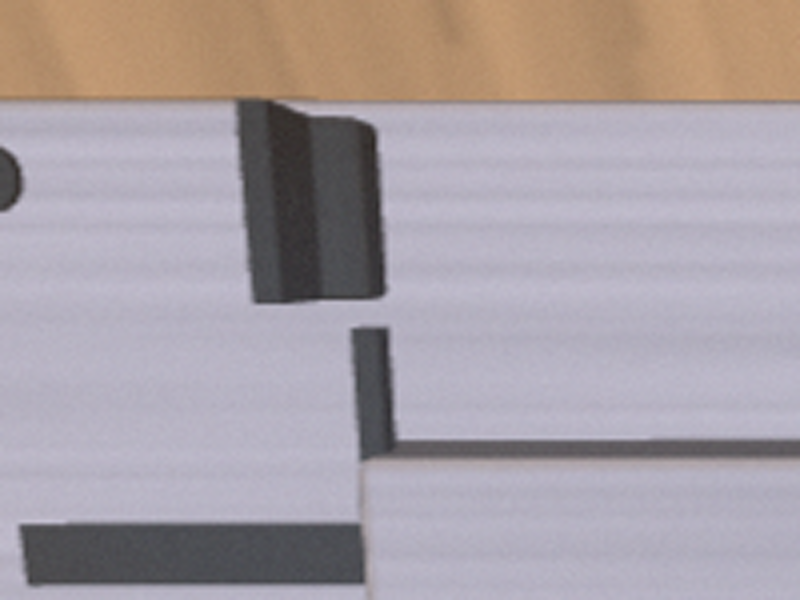

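Blade centre is at -46.3 and pointer centre at -38.7 (pointer at crop x 370, blade top at 262), so about 7.5 mm remain.

>>> {"fn": "shift_gripper", "kwargs": {"plan": [0, -0.005, 0, 0, 0, 0, -0.0088, 0, 0, 0, 0, -0.0096, 0, 0, 0, 0, -0.0096, 0, 0, 0, 0, -0.0096, 0, 0, 0, 0, -0.0096, 0, 0, 0]}}

```text
t: 15.45
tcp_pos: [0.4949, -0.2372, 0.0423]
tool_rot: [0.807, 0.59, 0.003, 0.005]
force: [11.3, 1.2, -1.0]
finger_gap: 0.107
gripper_force: 89.0
```

```bash
python3 m.py
```

```text
ptr 132 -38.72 [-40.5 -39.5 -38.6 -37.8 -37.4] x [52.1 58.7]
face 238 -37.7 [-38.  -37.8 -37.7 -37.6 -37.3] x [64.  79.7]
top 394 -38.92 [-40.6 -39.7 -38.9 -38.1 -37.4] x [64.1 81.5]
blk 689 -36.36 [-45.9 -37.4 -35.6 -33.7 -32.3] x [64.2 81.6]
ptrrow 116 [] []  
ptrrow 121 [] []  
ptrrow 126 [228] [236] [ 58.8 -40.3] [ 58.8 -36.3]
ptrrow 131 [228] [236] [ 56.6 -40.5] [ 56.6 -36.5]
ptrrow 136 [229] [237] [ 54.4 -40.2] [ 54.4 -36.2]
[ 0.49489352 -0.23722774  0.04233363] [10.67477313  2.39055286  0.45986633] 88.992919921875
```

To row units: -0.0002 m / 0.8 = -0.0003.

>>> {"fn": "shift_gripper", "kwargs": {"plan": [0, -0.0003, 0, 0, 0, 0, -0.0003, 0, 0, 0, 0, -0.0003, 0, 0, 0, 0, -0.0003, 0, 0, 0, 0, -0.0003, 0, 0, 0]}}

```text
t: 16.0
tcp_pos: [0.4949, -0.2372, 0.0424]
tool_rot: [0.807, 0.59, 0.003, 0.005]
force: [11.5, 2.1, -0.6]
finger_gap: 0.103
gripper_force: 88.7
```

```bash
python3 m.py
```

Run:
```python
from h import *
P=cloud(snap("top")).reshape(-1,3);P=P[np.isfinite(P[:,0])]
B=P[(np.hypot(P[:,0]-.53,P[:,1]-.247)<.06)&(P[:,2]>.06)&(P[:,2]<.13)];print("tray under prongs",len(B))
```

```text
ptr 131 -38.75 [-40.5 -39.6 -38.7 -37.8 -37.4] x [52.1 58.7]
face 237 -37.7 [-38.  -37.8 -37.7 -37.6 -37.3] x [64.  79.7]
top 396 -38.93 [-40.6 -39.8 -38.9 -38.1 -37.4] x [63.7 81.6]
blk 680 -36.37 [-46.  -37.4 -35.5 -33.7 -32.2] x [64.2 81.6]
ptrrow 116 [] []  
ptrrow 121 [] []  
ptrrow 126 [228] [236] [ 58.8 -40.3] [ 58.8 -36.3]
ptrrow 131 [228] [236] [ 56.6 -40.5] [ 56.6 -36.5]
ptrrow 136 [229] [237] [ 54.4 -40.2] [ 54.4 -36.2]
[ 0.49491478 -0.23723512  0.04235691] [11.74159801  2.52483415 -0.87964979] 88.70579838752747
tray under prongs 679
```

Pointer and blade agree to about 0.2 mm, the hold is steady, and the basket is still hanging.

```bash
python3 -c "
from station import job
print(job.sign_off())"
```

```text
the job is handed in; nothing more can be done
None
```

The job is handed in at 16 s: the basket hangs on the grey stand's two prongs, and the arm is still holding the jaw with its pointer about 0.2 mm from the mark by camera; I viewed 12 pictures instead of the allowed 10.

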